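# Snap the sprung cap onto the slip canister

## Robot

A 6-joint arm with a two-finger parallel gripper is mounted at the origin on a cart in front of the work surface, level with it; the furniture and walls round the work are solid. World frame = base frame: x ahead of the robot, y to its left, z up, the work surface at z = 0. Lengths are in m, angles in degrees, forces in N, time in s.
With the tool pointing down it reaches from about 0.25 to 0.725 m from the base axis. Payload 9.7 kg.
Tool frame: the origin (TCP) lies between the finger pads, 19 mm behind the fingertips; this is the grasp point; z points along the fingers, y is the line along which they close (so a half turn about z gives the same grasp; the last joint's range is limited). The gripper opens to 85 mm and grips with 20 to 120 N. Pads are 22 mm wide; open, the fingers measure 114 mm over their backs; the gripper's body (76 mm by 85 mm) begins 54 mm behind the grasp point. The pads swing forward as they close: fully open they stand 13 mm farther back than shut.
Start: joints at [-72.25, 4.979, 10.078, 95.1, 0, 90], TCP at [0.168, -0.524, 0.25] pointing down, gripper open.
Joint ranges: [-179.16, 179.16], [-48.56, 103.87], [-65.8, 70.77], [-126.05, 130.52], [-82.76, 87.17], [-180, 180]. Speed limits (degrees/s): [127.2, 127.2, 147.25, 180, 180, 180].

## Interface

Orientations are given as [roll, pitch, yaw] about the fixed x, y, z axes, in that order (R = Rz(yaw) Ry(pitch) Rx(roll)).
In Python, from workcell import get_obs, camera, calibration, job_done, recognise, cut_out, mark_of gives the robot as it stands.
- The arm moves only by the tool servo_tool, never from a script. Its argument "moves" is a list of rows, each a list of 3 entries, a list of its own where there are three numbers: the turn, a rotation vector about the tool's x, y, z in degrees, then the shift along the tool's x, y, z in m, then the opening in per cent of the stroke, from 0 (shut) to 100 (fully open). In form: [[[ax, ay, az], [x, y, z], claw], ...]. A call has 1 to 12 rows; each row shifts and turns the commanded pose from where the row before left it, along the tool's axes as they then stand; what a row does not reach is not made up. A row lasts 1/10 s, in which the tool goes at most 50 mm and 8.59 degrees, less where a joint would pass 70% of its speed; a pose out of reach is approached as far as the arm can. A call is refused whole if a number of a shift passes 0.05 or a number of a turn 8.59, either way. A call with a gripper value outside its range is refused whole. The fingers move at their own pace and stop on an object; "force" is the grip in N (left out, the last holds). Time passes only in rows, so rows that do not move let the fingers close. It gives the time, the measured TCP pose, the force, the opening and the grip force at its end, in the units of the state.
- get_obs(): the state, without advancing time (a new reading comes with each control period).
- camera(name): name is "side" or "top"; returns (picture, depth): 480x640x3 uint8, red, green, blue; 480x640 float32, m along the optical axis (not along the pixel's ray), 0 where there is no reading.
- calibration(name): a dict with "camera_matrix" (3x3 intrinsics, pixels), "dist" ([k1, k2, p1, p2, k3] as OpenCV has them; the pictures are not rectified), "R" (3x3) and "t" (3): a world point X has camera coordinates R X + t. Camera axes: x right, y down, z forward; pixel columns grow to the right and rows downward; lengths in m; the calibration is good to about 2 mm. A picture is of the moment at which its call begins. calibration takes no time and is no camera call.
- job_done(): hands the job in; it is judged then, once.
Trained networks look in the newest picture that a camera, given by its name, has taken for a name from the list of things; names that differ only in an ending like _2 or _b are one class to them, and where a whole thing is asked for, a point or a joint stands for the part that bears it (a point fixed in the world has none). Each returns a list of dicts, best first, with "score" (0 to 1); they miss things now and then, are a little off and sometimes report something else, mostly with a low value. They report only what shows in the picture. A call takes as long as a camera call. They do not tell look-alikes from the thing itself.
- recognise(name, camera): "xyz" ([x, y, z] in m, in the coordinates of the camera as it stood for that picture, good to about 4 mm: the middle of the surface that is visible of it).
- cut_out(name, camera): "mask" (480x640 bool, what is visible of it).
- mark_of(name, camera): "xyz" ([x, y, z] in m, in the coordinates of the camera as it stood for that picture, good to about 4 mm: a listed point, or the origin of a listed thing).
The state is a dict: "time": time; "q": joint angles; "qd": joint speeds; "joint_efforts": joint torques, N m; "ee_pos": TCP position; "tcp_rot": TCP orientation; "wrist_force": force on the tool from outside, world axes, zero at the start; "torque": the same for the moment, N m; "opening": finger opening in m; "grasp_force": force on a finger pad.
Only numpy, scipy, OpenCV 4.12 (cv2) and the standard library are available. Lean on these libraries where they do the work, as an engineer would, in place of code of your own. Each camera call takes 0.05 s, during which the arm holds its last target. There are 200 camera calls.

## Task

Close the slip canister with its sprung cap so the slip cannot dry out: pinch the cap's two side tabs together, lift it, fit it into the filler neck and press it gently down onto the rubber seal, then let go so that both catches spring out under the neck's lip and the cap stays locked, level and held tight against the seal. Feel for the neck, since its height differs from canister to canister, and never press harder than 18 N; leave the pot and the two black figures where they stand.

Things in the scene. Friction and masses are not known exactly. Their poses are not given: they have to be found in the camera images.
- cap: Grey round plastic cap, about 0.18 kg, standing on its plug on the table, tabs up. Origin: centre of the plug's underside, z up. Plug 60 mm diameter, z 0 to 18 mm, foot bevelled 3.5 mm; flange 88 mm diameter, z 18 to 23 mm; a low bridge in its middle up to z 27 mm. Two black sprung tabs on its y axis (see the tab entries).
- cap_grip (a point): Where to pinch: on the cap's axis at cap z 45 mm, between the tabs; axes as the cap's. Close the fingers along the cap's y with about 35 N until both tabs are home; with the TCP here the tips clear the flange by 3 mm. The cap is lifted and pressed by its pinched tabs. Any turn of the cap about the upright axis fits the neck.
- cap_catch (a point): On the cap's axis at the height of the catches' top faces, cap z 8 mm. Each tab carries a square catch below the flange, 16 mm wide, cap z 3 to 8 mm, reaching 36 mm from the axis when free, 29 mm when pinched home. It has no slope and cannot be forced through the mouth: both tabs must be pinched to enter.
- tab_left (a joint): Travel of the tab on the cap's +y side, m: 0 free (sprung out), 0.007 pinched home. Spring 4.8 N at 0, 13 N at 0.007. The upright tab is 22 mm wide (x), 4 mm thick, cap z 23.5 to 50 mm, outer face 25 mm from the axis when free (50 mm over both tabs), 18 mm pinched home (36 mm over both).
- tab_right (a joint): The same for the tab on the cap's -y side.
- canister: White squat plastic drum, 144 mm diameter, shoulder 80 mm high, a brass tap near its foot on its -x side (to 90 mm from the axis); full and heavy, it does not move. Origin: centre of its underside, z up. The filler neck stands on its top on the same axis.
- neck_foot (a point): Centre of the canister's top, canister z 80 mm, where the grey threaded filler neck (90 mm diameter) comes out. The neck's flat rim is 104 to 134 mm above the table, different each time, NOT given by any reading, and firm in use: feel for it. Mouth 63 mm diameter; the lip is 8 mm thick, down from the rim; below it the neck is 80 mm wide inside.
- seal (a joint): Compression, m, of the black rubber ring (75 to 86 mm diameter) on the neck's rim: 0 free (top 4 mm above the rim), 0.004 flat (hard rim, force climbs fast); it yields and recovers slowly. 1 N starts it, 6 N at 0.002, 11 N at 0.004. Past 0.002 the catches are under the lip: press with 9 to 11 N, open the fingers there. Locked it stays near 0.002. Pressed less, the catches jam in the mouth.
- pot_0: Small cream test pot, 66 mm diameter, 56 mm high, origin at the centre of its underside; bystander.
- black_bird: Black bird figure, 66x64x90 mm, origin under its centre; bystander.
- black_bear: Black bear figure, 53x56x73 mm, origin under its centre; bystander.
Things that resemble listed ones, but are neither listed nor needed, are in the scene too. Leave any blue or turquoise look-alike of the cap alone.

How it is judged (in metres and radians):
On the way, in this order (a step that is already met when the one before it is completed fails the run):
1. the cap is lifted off the table with both tabs pinched (height (world z) of cap above 0.03 m and value of joint each of tab_left, tab_right above 0.005 m), for 0.2 s.
2. the cap, tabs still pinched, is pressed down onto the seal (by 1.5 mm or more) over the canister's axis (value of joint seal above 0.0015 m and horizontal distance between cap and canister below 0.005 m and value of joint each of tab_left, tab_right above 0.005 m), for 0.1 s.
At the end, for the whole second after the job is handed in: The cap is locked on the neck and at rest: both tabs sprung out again (within 1.5 mm of free), the seal held compressed by at least 1 mm by the catches alone, the cap within 5 mm of the canister's axis and within 3 degrees of level (value of joint each of tab_left, tab_right below 0.0015 m and value of joint seal above 0.001 m and horizontal distance between cap and canister below 0.005 m and angle between cap's own z axis and vertical below 0.05 rad and linear speed of cap below 0.01 m/s); the robot touches nothing.
It fails at once if the cap is pressed on the canister with more than 18 N (contact force between cap and canister above 18 N).
It fails at once if the robot bears on the canister with more than 18 N (contact force between any of the fingers, the arm and canister above 18 N).
It fails at once if the pot or a black figure is moved by more than 3 cm (distance of any of pot_0, black_bird, black_bear from where it was at the start of the episode above 0.03 m).
It also fails if it takes over 51 s, if anything falls off the work surface, if the arm or the gripper's body presses on something with over 40 N, if the wrist force passes 120 N, or if a joint passes its speed limit or range.

## Working session

There is one attempt and no reset: what is moved stays moved. The work goes in short steps, Python scripts to look and compute and a tool call to move; the robot and the scene stay as the last step left them, time stands still between calls to the robot, and variables do not carry over. Pictures are saved under pics/ and viewed, at most 10 in all, crops included, and the job is handed in when it is done.

Besides the shell and the picture viewer there is one more tool, called by a JSON object that holds its "api" and its "payload". servo_tool: Moves the arm, as the interface text tells. Its arguments: {"type":"object","properties":{"moves":{"type":"array"},"force":{"type":"number"}},"required":["moves"]}

```bash
mkdir -p pics
cat > h.py <<'E'
import numpy as np, cv2
from workcell import *
def w(c,x):
    k=calibration(c); return np.array(k["R"]).T@(np.array(x)-np.array(k["t"]))
def snap(c,f):
    p,d=camera(c); cv2.imwrite(f"pics/{f}.png",p[:,:,::-1]); return p,d
def cloud(c,d,mask):
    k=calibration(c); v,u=np.nonzero(mask&(d>0)); z=d[v,u]
    n=cv2.undistortPoints(np.c_[u,v].astype(float)[:,None],np.array(k["camera_matrix"]),np.array(k["dist"]))[:,0]
    X=np.c_[n*z[:,None],z]; return (X-np.array(k["t"]))@np.array(k["R"])
E
python3 - <<'E'
from h import *
o=get_obs(); print({k:np.round(v,3).tolist() for k,v in o.items()})
for c in("top","side"):
    snap(c,c+"0")
    print(c, np.round(w(c,[0,0,0]),3))
    for n in("cap","cap_grip","canister","neck_foot"):
        for r in mark_of(n,c)[:4]: print(c,n,round(r["score"],2),np.round(w(c,r["xyz"]),3))
E
```

```text
{'time': 0.0, 'q': [-72.252, 5.012, 10.035, 95.099, 0.0, 90.0], 'qd': [0.061, -0.01, 0.06, -0.077, -0.09, -0.068], 'joint_efforts': [0.0, -52.039, 46.48, 0.017, 0.0, -0.0], 'ee_pos': [0.168, -0.524, 0.249], 'tcp_rot': [-179.924, -0.0, 17.748], 'wrist_force': [-0.303, 0.6, -0.261], 'torque': [0.006, 0.024, 0.039], 'grasp_force': 0.0, 'opening': 0.085}
top [ 0.425 -0.093  0.937]
top cap 0.96 [ 0.499 -0.366 -0.001]
top cap 0.73 [ 0.612 -0.214  0.002]
top cap 0.7 [ 0.463 -0.229 -0.   ]
top cap 0.69 [ 0.348 -0.099 -0.002]
top cap_grip 0.98 [ 0.615 -0.218  0.042]
top cap_grip 0.95 [ 0.465 -0.227  0.047]
top cap_grip 0.94 [ 0.348 -0.098  0.045]
top cap_grip 0.86 [ 0.504 -0.364  0.042]
top neck_foot 0.72 [0.549 0.084 0.079]
side [0.203 0.768 0.926]
side cap 0.79 [ 0.486 -0.081 -0.003]
side cap 0.79 [ 0.347 -0.098  0.002]
side cap 0.67 [ 0.506 -0.364  0.002]
side cap 0.61 [ 0.469 -0.228  0.001]
side cap_grip 0.91 [ 0.466 -0.223  0.043]
side cap_grip 0.8 [ 0.502 -0.366  0.045]
side cap_grip 0.8 [ 0.611 -0.211  0.046]
side cap_grip 0.67 [ 0.355 -0.1    0.043]
side canister 0.66 [ 0.551  0.086 -0.005]
side canister 0.63 [ 0.663 -0.348 -0.002]
side neck_foot 0.73 [0.546 0.082 0.08 ]
```

View pics/top0.png

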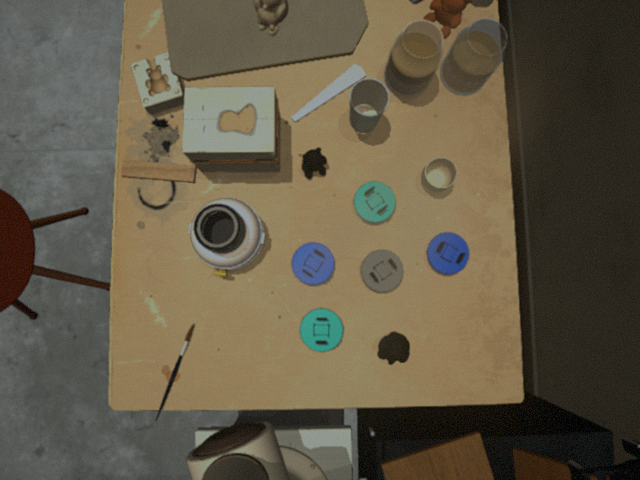

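View pics/side0.png

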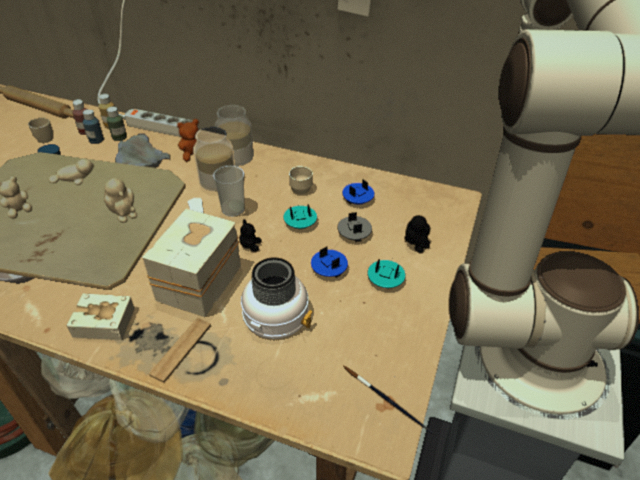

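The top view shows the grey cap at about (382,271) among the blue and turquoise copies, and the canister neck at (220,228). In the side view the grey cap is at (354,229), with its tabs up. Next I'll measure the cap axis, the tab direction and the neck axis.

Run:
```python
from h import *
cl={}
for c in("top","side"):
    p,d=camera(c); X=cloud(c,d,np.ones_like(d,bool)); cl[c]=X
    v,u=np.nonzero(d>0); g=p[v,u].astype(float).sum(1)/3
    r=np.hypot(X[:,0]-.466,X[:,1]+.227)
    fl=X[(r<.055)&(X[:,2]>.015)&(X[:,2]<.03)]
    if len(fl):
        (e,rad)=cv2.minEnclosingCircle(fl[:,:2].astype(np.float32)); print(c,"flange",len(fl),e,rad,np.median(fl[:,2]))
    t=X[(r<.04)&(X[:,2]>.036)]
    if len(t)>5:
        print(c,"tabs",len(t),t[:,2].max())
        _,lab,cen=cv2.kmeans(t[:,:2].astype(np.float32),2,None,(3,50,1e-6),5,cv2.KMEANS_PP_CENTERS)
        dv=cen[1]-cen[0]; print(np.round(cen,4),"mid",cen.mean(0),"len",np.hypot(*dv),"ang",np.degrees(np.arctan2(dv[1],dv[0])))
    b=X[(r<.032)&(g<45)] 
    print("dark",len(b))
    q=np.hypot(X[:,0]-.549,X[:,1]-.084); n=X[(q<.06)&(X[:,2]>.098)]
    print("neck",len(n),np.percentile(n[:,2],[5,50,90,98]) if len(n) else 0)
    top=n[n[:,2]>np.percentile(n[:,2],90)-.006]
    print(cv2.minEnclosingCircle(top[:,:2].astype(np.float32)))
    m=cut_out("canister",c)
    for rr in m[:2]: print("mask",rr["score"],rr["mask"].sum(),[int(a.mean()) for a in np.nonzero(rr["mask"])])
p,_=camera("top"); cv2.imwrite("pics/crop.png",cv2.resize(p[240:300,340:420,::-1],(800,600),interpolation=cv2.INTER_CUBIC))
```

```text
top flange 1352 (0.4681434631347656, -0.22688627243041992) 0.04416995495557785 0.0221423518652663
top tabs 64 0.05126655932683781
[[ 0.4549 -0.207 ]
 [ 0.4805 -0.2454]] mid [ 0.46765518 -0.22618684] len 0.04615442 ang -56.312286
dark 3
neck 1092 [0.11117575 0.12984904 0.13385759 0.13526059]
((0.546609103679657, 0.08582314848899841), 0.044211503118276596)
mask 0.6 4231 [234, 226]
side flange 577 (0.46955499053001404, -0.222905695438385) 0.04652134329080582 0.021380128993076945
side tabs 72 0.051054435550108294
[[ 0.4557 -0.2045]
 [ 0.4817 -0.2427]] mid [ 0.46868837 -0.22359002] len 0.04621819 ang -55.747005
dark 113
neck 1195 [0.10021371 0.1259526  0.13244826 0.13393208]
((0.5484516024589539, 0.09030406922101974), 0.04543978348374367)
mask 0.71 4324 [299, 274]
```

View pics/crop.png

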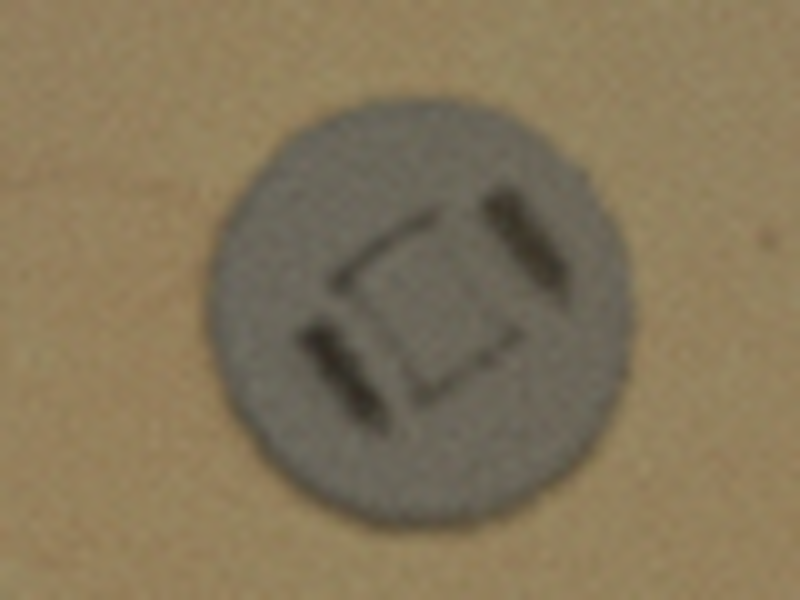

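The crop shows the two black tabs at crop pixels (340,375) and (527,240), so the tab line runs at about -56° and the tool yaw should be about 33.9°. I'll go above the cap now.

{"api": "servo_tool", "payload": {"moves": [[[0,0,0],[0.0315,-0.0161,0],100],[[0,0,0],[0.0315,-0.0161,0],100],[[0,0,0],[0.0315,-0.0161,0],100],[[0,0,0],[0.0315,-0.0161,0],100],[[0,0,0],[0.0315,-0.0161,0],100],[[0,0,0],[0.0315,-0.0161,0],100],[[0,0,0],[0.0315,-0.0161,0],100],[[0,0,0],[0.0315,-0.0161,0],100],[[0,0,0],[0.0315,-0.0161,0],100],[[0,0,0],[0.0315,-0.0161,0],100],[[0,0,0],[0.0315,-0.0161,0],100],[[0,0,0],[0.0315,-0.0161,0],100]], "force": 35}}

```text
time: 1.95
ee_pos: [0.4697, -0.2234, 0.2501]
tcp_rot: [180.0, -0.0, 17.8]
wrist_force: [0.2, -0.5, -0.1]
opening: 0.0856
grasp_force: 0.0
```

{"api": "servo_tool", "payload": {"moves": [[[0,0,-4],[0,0,0.02],100],[[0,0,-4],[0,0,0.03],100],[[0,0,-4],[0,0,0.03],100],[[0,0,-4],[0,0,0.03],100],[[0,0,0],[0,0,0.01],100],[[0,0,0],[0,0,0],100],[[0,0,0],[0,0,0],100]]}}

```text
time: 2.65
ee_pos: [0.4692, -0.2248, 0.1314]
tcp_rot: [179.9, -0.0, 33.7]
wrist_force: [-0.2, 0.1, -0.1]
opening: 0.0855
grasp_force: 0.0
```

{"api": "servo_tool", "payload": {"moves": [[[0,0,0],[0,0,0.015],100],[[0,0,0],[0,0,0.02],100],[[0,0,0],[0,0,0.02],100],[[0,0,0],[0,0,0.016],100],[[0,0,0],[0,0,0.01],100],[[0,0,0],[0,0,0.005],100],[[0,0,0],[0,0,0],100],[[0,0,0],[0,0,0],100]]}}

```text
time: 3.45
ee_pos: [0.4692, -0.2247, 0.0447]
tcp_rot: [179.9, -0.0, 33.7]
wrist_force: [0.4, 0.8, 0.2]
opening: 0.0854
grasp_force: 0.0
```

Run:
```python
from h import *
p,d=snap("side","s1"); cv2.imwrite("pics/s1c.png",cv2.resize(p[150:300,250:450,::-1],(800,600),interpolation=cv2.INTER_CUBIC)); print(get_obs()["ee_pos"],get_obs()["wrist_force"])
```

```text
[ 0.46924282 -0.22478398  0.0448361 ] [-0.53124708 -0.33933823  0.62955074]
```

View pics/s1c.png

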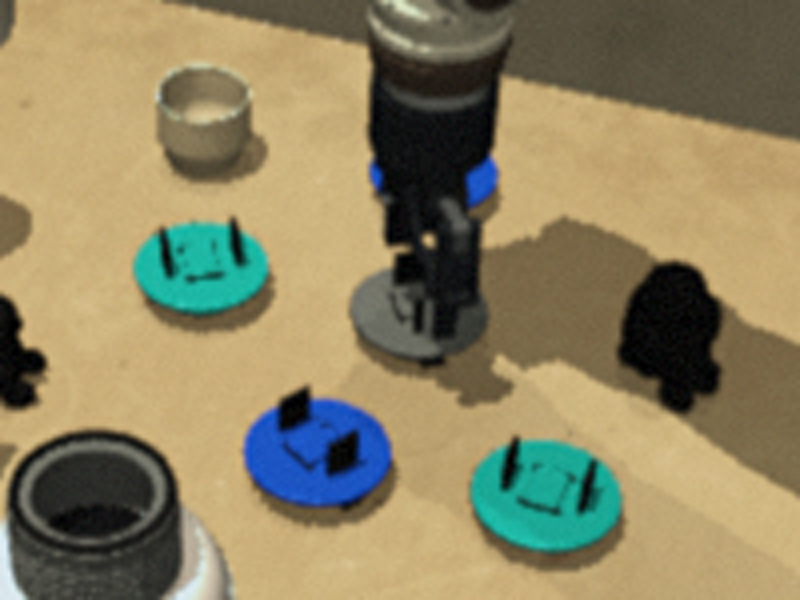

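The side crop shows the fingers straddling the grey cap around crop pixel (425,290), one pad outside each tab. I'll close at 35 N.

{"api": "servo_tool", "payload": {"moves": [[[0,0,0],[0,0,0],0],[[0,0,0],[0,0,0],0],[[0,0,0],[0,0,0],0],[[0,0,0],[0,0,0],0],[[0,0,0],[0,0,0],0],[[0,0,0],[0,0,0],0],[[0,0,0],[0,0,0],0],[[0,0,0],[0,0,0],0],[[0,0,0],[0,0,0],0],[[0,0,0],[0,0,0],0]], "force": 35}}

```text
time: 4.5
ee_pos: [0.4693, -0.2248, 0.0458]
tcp_rot: [179.9, -0.1, 33.7]
wrist_force: [-3.8, 1.8, 12.7]
opening: 0.0339
grasp_force: 35.6
```

{"api": "servo_tool", "payload": {"moves": [[[0,0,0],[0,0,-0.01],0],[[0,0,0],[0,0,-0.02],0],[[0,0,0],[0,0,-0.04],0],[[0,0,0],[0,0,-0.04],0],[[0,0,0],[0,0,-0.04],0],[[0,0,0],[0,0,-0.02],0],[[0,0,0],[0,0,-0.01],0],[[0,0,0],[0,0,0],0],[[0,0,0],[0,0,0],0],[[0,0,0],[0,0,0],0]]}}

```text
time: 5.5
ee_pos: [0.4683, -0.2243, 0.2222]
tcp_rot: [-179.9, 0.1, 33.7]
wrist_force: [0.0, 0.4, -2.7]
opening: 0.0336
grasp_force: 36.7
```

Run:
```python
from h import *
o=get_obs(); print(o["ee_pos"],o["tcp_rot"],o["wrist_force"],o["opening"])
p,d=snap("side","s2"); cv2.imwrite("pics/s2c.png",cv2.resize(p[80:290,220:500,::-1],(800,600),interpolation=cv2.INTER_CUBIC))
for c in("side","top"):
    p,d=camera(c); X=cloud(c,d,np.ones_like(d,bool)); e=o["ee_pos"]
    r=np.hypot(X[:,0]-e[0],X[:,1]-e[1]); s=X[(r<.06)&(X[:,2]>.1)&(X[:,2]<e[2]-.015)]
    if len(s): print(c,len(s),cv2.minEnclosingCircle(s[:,:2].astype(np.float32)),np.percentile(s[:,2],[5,50,95]))
    for n in("cap","cap_grip","cap_catch"):
        for r in mark_of(n,c)[:5]:
            x=w(c,r["xyz"])
            if x[2]>.08: print(c,n,round(r["score"],2),np.round(x,4))
```

```text
[ 0.46828475 -0.22433697  0.22224307] [-1.79867584e+02  7.79673616e-02  3.37480132e+01] [ 0.04774696  0.38655702 -2.73901373] 0.03364575383081758
side 589 ((0.46750327944755554, -0.22029754519462585), 0.045408833771944046) [0.18990832 0.19761395 0.20175266]
side cap 0.95 [ 0.4648 -0.2253  0.1762]
side cap_grip 0.95 [ 0.4652 -0.2219  0.22  ]
side cap_catch 0.61 [ 0.4644 -0.222   0.1846]
top 434 ((0.4674484133720398, -0.2136845886707306), 0.04190203174948692) [0.19723486 0.19938156 0.20130192]
top cap 0.87 [ 0.4631 -0.2286  0.1801]
top cap_catch 0.57 [ 0.4618 -0.2244  0.185 ]
```

View pics/s2c.png

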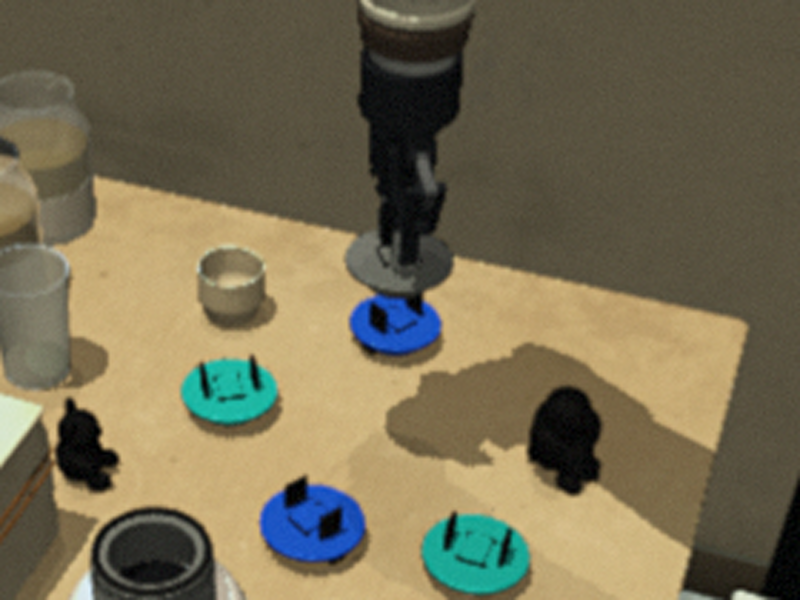

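The cap is lifted and level in the pinch, at crop (400,262). I'll carry it over the neck.

{"api": "servo_tool", "payload": {"moves": [[[0,0,0],[0.012,-0.0108,0],0],[[0,0,0],[0.024,-0.0216,0],0],[[0,0,0],[0.024,-0.0216,0],0],[[0,0,0],[0.024,-0.0216,0],0],[[0,0,0],[0.024,-0.0216,0],0],[[0,0,0],[0.024,-0.0216,0],0],[[0,0,0],[0.024,-0.0216,0],0],[[0,0,0],[0.024,-0.0216,0],0],[[0,0,0],[0.024,-0.0216,0],0],[[0,0,0],[0.024,-0.0216,0],0],[[0,0,0],[0.012,-0.0108,0],0],[[0,0,0],[0,0,0],0]]}}

```text
time: 7.15
ee_pos: [0.5486, 0.09, 0.2236]
tcp_rot: [-180.0, 0.0, 33.9]
wrist_force: [-0.3, -0.4, -2.0]
opening: 0.0336
grasp_force: 36.7
```

{"api": "servo_tool", "payload": {"moves": [[[0,0,0],[0,0,0],0],[[0,0,0],[0,0,0],0],[[0,0,0],[0,0,0],0]]}}

```text
time: 7.45
ee_pos: [0.5482, 0.0874, 0.2242]
tcp_rot: [180.0, -0.0, 33.7]
wrist_force: [0.4, 0.6, -2.4]
opening: 0.0334
grasp_force: 36.7
```

Run:
```python
from h import *
o=get_obs(); e=o["ee_pos"]; print(e,o["tcp_rot"],o["wrist_force"],o["opening"])
from scipy.optimize import least_squares
p,d=snap("side","s3"); cv2.imwrite("pics/s3c.png",cv2.resize(p[160:370,150:430,::-1],(800,600),interpolation=cv2.INTER_CUBIC))
X=cloud("side",d,np.ones_like(d,bool)); r=np.hypot(X[:,0]-e[0],X[:,1]-e[1])
for nm,lo,hi in(("flange",.185,.205),("neck",.09,.132),("drum",.02,.07)):
    s=X[(r<(.085 if nm=="drum" else .06))&(X[:,2]>lo)&(X[:,2]<hi)]
    print(nm,len(s),np.percentile(s[:,2],[5,50,95]))
    if nm=="flange":
        print(cv2.minEnclosingCircle(s[:,:2].astype(np.float32)))
        h=cv2.convexHull(s[:,:2].astype(np.float32))[:,0]; R=.044
    else: h=s[:,:2]; R=.045 if nm=="neck" else .072
    f=least_squares(lambda c:np.hypot(*(h-c).T)-R,e[:2],loss="soft_l1",f_scale=.002); print(f.x,np.abs(f.fun).mean())
for c in("side","top"):
    if c=="top": camera(c)
    for n in("cap","cap_catch","canister","neck_foot"):
        for q in mark_of(n,c)[:6]:
            x=w(c,q["xyz"])
            if np.hypot(*(x[:2]-e[:2]))<.03: print(c,n,round(q["score"],2),np.round(x,4))
```

```text
[0.54823121 0.08738521 0.22416061] [ 1.79990205e+02 -3.84571357e-03  3.36762509e+01] [ 0.3523991   0.57435963 -2.3703629 ] 0.03339815666364421
flange 850 [0.19683193 0.19967084 0.20242557]
((0.5467051267623901, 0.08939367532730103), 0.044442448765039444)
[0.54672945 0.08947188] 0.0004583418764569521
neck 1108 [0.09210447 0.11478926 0.13121461]
[0.54817477 0.08822657] 0.004105168517868141
drum 1279 [0.0231315  0.05112409 0.06834892]
[0.5494535 0.0856709] 0.0027221493604072805
side cap 0.86 [0.5442 0.0853 0.1801]
side cap_catch 0.85 [0.5456 0.0898 0.1874]
side canister 0.73 [ 0.5468  0.0867 -0.005 ]
side neck_foot 0.58 [0.5473 0.0846 0.0806]
top cap 0.81 [0.5405 0.0869 0.1821]
top cap_catch 0.65 [0.5431 0.0871 0.1855]
top canister 0.71 [0.5495 0.0831 0.0016]
top neck_foot 0.88 [0.5479 0.086  0.082 ]
```

View pics/s3c.png

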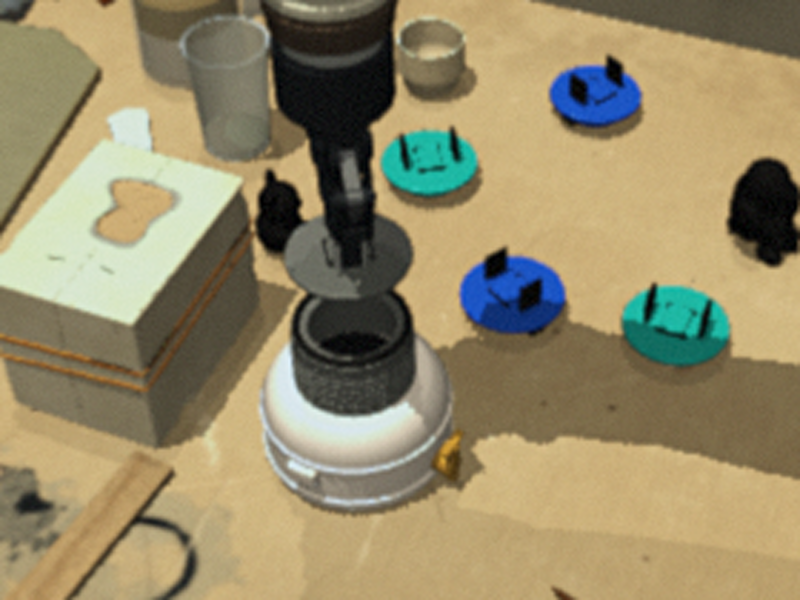

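The side crop shows the cap hanging level just above the neck, flange at (348,257) and rim at (355,325), about 1.5 mm off in x. I'll shift it slightly and come down to just above the mouth.

{"api": "servo_tool", "payload": {"moves": [[[0,0,0],[0.0017,0,0.01],0],[[0,0,0],[0,0,0.01],0],[[0,0,0],[0,0,0.01],0],[[0,0,0],[0,0,0.007],0],[[0,0,0],[0,0,0.003],0],[[0,0,0],[0,0,0],0],[[0,0,0],[0,0,0],0]]}}

```text
time: 8.65
ee_pos: [0.5499, 0.0893, 0.1843]
tcp_rot: [180.0, -0.0, 33.7]
wrist_force: [-0.3, 0.1, -1.3]
opening: 0.0341
grasp_force: 36.7
```

{"api": "servo_tool", "payload": {"moves": [[[0,0,0],[0,0,0.001],0],[[0,0,0],[0,0,0.001],0],[[0,0,0],[0,0,0.001],0],[[0,0,0],[0,0,0.001],0],[[0,0,0],[0,0,0],0],[[0,0,0],[0,0,0],0]]}}

```text
time: 9.25
ee_pos: [0.5497, 0.0893, 0.18]
tcp_rot: [-180.0, 0.0, 33.7]
wrist_force: [0.1, 0.1, -1.7]
opening: 0.0333
grasp_force: 36.7
```

{"api": "servo_tool", "payload": {"moves": [[[0,0,0],[-0.0005,0.0008,0.001],0],[[0,0,0],[0,0,0.001],0],[[0,0,0],[0,0,0.001],0],[[0,0,0],[0,0,0.001],0],[[0,0,0],[0,0,0],0],[[0,0,0],[0,0,0],0]]}}

```text
time: 9.85
ee_pos: [0.5497, 0.0884, 0.176]
tcp_rot: [-180.0, 0.0, 33.8]
wrist_force: [0.1, -0.6, -2.0]
opening: 0.0337
grasp_force: 36.7
```

{"api": "servo_tool", "payload": {"moves": [[[0,0,0],[0,0,0.001],0],[[0,0,0],[0,0,0.001],0],[[0,0,0],[0,0,0.001],0],[[0,0,0],[0,0,0],0],[[0,0,0],[0,0,0],0]]}}

```text
time: 10.35
ee_pos: [0.5498, 0.0883, 0.173]
tcp_rot: [-180.0, 0.0, 33.7]
wrist_force: [-0.4, -0.7, -2.3]
opening: 0.0337
grasp_force: 36.7
```

{"api": "servo_tool", "payload": {"moves": [[[0,0,0],[0,0,0.001],0],[[0,0,0],[0,0,0.001],0],[[0,0,0],[0,0,0],0],[[0,0,0],[0,0,0],0]]}}

```text
time: 10.75
ee_pos: [0.5498, 0.0883, 0.1709]
tcp_rot: [-180.0, 0.0, 33.8]
wrist_force: [0.5, -0.8, -2.0]
opening: 0.0338
grasp_force: 36.7
```

{"api": "servo_tool", "payload": {"moves": [[[0,0,0],[0,0,0.001],0],[[0,0,0],[0,0,0.001],0],[[0,0,0],[0,0,0],0],[[0,0,0],[0,0,0],0]]}}

```text
time: 11.15
ee_pos: [0.5497, 0.0884, 0.1689]
tcp_rot: [-180.0, 0.0, 33.7]
wrist_force: [-0.9, -0.4, -2.2]
opening: 0.0335
grasp_force: 36.7
```

{"api": "servo_tool", "payload": {"moves": [[[0,0,0],[0,0,0.001],0],[[0,0,0],[0,0,0.001],0],[[0,0,0],[0,0,0],0],[[0,0,0],[0,0,0],0]]}}

```text
time: 11.55
ee_pos: [0.5497, 0.0884, 0.1669]
tcp_rot: [-180.0, 0.0, 33.8]
wrist_force: [-0.2, -0.5, -1.5]
opening: 0.0337
grasp_force: 36.7
```

The plug is entering freely with no side force, so I'll keep feeling downward.

{"api": "servo_tool", "payload": {"moves": [[[0,0,0],[0,0,0.001],0],[[0,0,0],[0,0,0.001],0],[[0,0,0],[0,0,0],0],[[0,0,0],[0,0,0],0]]}}

```text
time: 11.95
ee_pos: [0.5498, 0.0884, 0.165]
tcp_rot: [-180.0, 0.0, 33.7]
wrist_force: [0.3, 0.5, -1.8]
opening: 0.0343
grasp_force: 36.7
```

{"api": "servo_tool", "payload": {"moves": [[[0,0,0],[0,0,0.001],0],[[0,0,0],[0,0,0.001],0],[[0,0,0],[0,0,0],0],[[0,0,0],[0,0,0],0]]}}

```text
time: 12.35
ee_pos: [0.5497, 0.0884, 0.1629]
tcp_rot: [-180.0, 0.0, 33.7]
wrist_force: [-0.7, 0.6, -1.9]
opening: 0.0338
grasp_force: 36.7
```

{"api": "servo_tool", "payload": {"moves": [[[0,0,0],[0,0,0.001],0],[[0,0,0],[0,0,0],0],[[0,0,0],[0,0,0],0]]}}

```text
time: 12.65
ee_pos: [0.5498, 0.0883, 0.162]
tcp_rot: [180.0, -0.0, 33.7]
wrist_force: [0.3, 0.4, -1.6]
opening: 0.0337
grasp_force: 36.7
```

{"api": "servo_tool", "payload": {"moves": [[[0,0,0],[0,0,0.001],0],[[0,0,0],[0,0,0],0],[[0,0,0],[0,0,0],0]]}}

```text
time: 12.95
ee_pos: [0.5498, 0.0884, 0.1612]
tcp_rot: [180.0, -0.0, 33.8]
wrist_force: [-1.2, -0.7, -0.1]
opening: 0.0336
grasp_force: 37.2
```

{"api": "servo_tool", "payload": {"moves": [[[0,0,0],[0,0,0.001],0],[[0,0,0],[0,0,0],0],[[0,0,0],[0,0,0],0]]}}

```text
time: 13.25
ee_pos: [0.5498, 0.0884, 0.1602]
tcp_rot: [180.0, -0.0, 33.8]
wrist_force: [-0.7, -0.8, 2.8]
opening: 0.0339
grasp_force: 37.7
```

{"api": "servo_tool", "payload": {"moves": [[[0,0,0],[0,0,0.0005],0],[[0,0,0],[0,0,0],0],[[0,0,0],[0,0,0],0]]}}

```text
time: 13.55
ee_pos: [0.5498, 0.0884, 0.1596]
tcp_rot: [180.0, -0.0, 33.8]
wrist_force: [-2.6, -0.5, 4.8]
opening: 0.0338
grasp_force: 38.0
```

{"api": "servo_tool", "payload": {"moves": [[[0,0,0],[0,0,0.0005],0],[[0,0,0],[0,0,0],0],[[0,0,0],[0,0,0],0],[[0,0,0],[0,0,0],0]]}}

```text
time: 13.95
ee_pos: [0.5498, 0.0884, 0.1592]
tcp_rot: [180.0, -0.0, 33.8]
wrist_force: [-1.1, -0.4, 4.9]
opening: 0.0336
grasp_force: 38.2
```

{"api": "servo_tool", "payload": {"moves": [[[0,0,0],[0,0,0.0004],0],[[0,0,0],[0,0,0],0],[[0,0,0],[0,0,0],0],[[0,0,0],[0,0,0],0],[[0,0,0],[0,0,0],0]]}}

```text
time: 14.45
ee_pos: [0.5498, 0.0884, 0.1589]
tcp_rot: [180.0, -0.0, 33.8]
wrist_force: [-2.5, 0.3, 5.6]
opening: 0.0334
grasp_force: 38.3
```

{"api": "servo_tool", "payload": {"moves": [[[0,0,0],[0,0,0.0005],0],[[0,0,0],[0,0,0],0],[[0,0,0],[0,0,0],0],[[0,0,0],[0,0,0],0],[[0,0,0],[0,0,0],0]]}}

```text
time: 14.95
ee_pos: [0.5498, 0.0884, 0.1585]
tcp_rot: [180.0, -0.0, 33.8]
wrist_force: [-2.2, 0.2, 6.5]
opening: 0.0341
grasp_force: 38.5
```

{"api": "servo_tool", "payload": {"moves": [[[0,0,0],[0,0,0.0004],0],[[0,0,0],[0,0,0],0],[[0,0,0],[0,0,0],0],[[0,0,0],[0,0,0],0],[[0,0,0],[0,0,0],0]]}}

```text
time: 15.45
ee_pos: [0.5498, 0.0884, 0.1582]
tcp_rot: [180.0, -0.0, 33.7]
wrist_force: [-3.4, -0.8, 6.7]
opening: 0.0341
grasp_force: 38.7
```

Run:
```python
from h import *
F=[]
for i in range(6):
    camera("side"); o=get_obs(); F.append(o["wrist_force"])
print(np.mean(F,0),np.std(F,0),o["ee_pos"],o["torque"])
```

```text
[-2.70528509 -0.37690073  7.49883706] [0.8047452  0.49899257 0.52295721] [0.54982574 0.08838782 0.15821808] [-0.05564596  0.5796719   0.00119203]
```

{"api": "servo_tool", "payload": {"moves": [[[0,0,0],[0,0,0.0003],0],[[0,0,0],[0,0,0],0],[[0,0,0],[0,0,0],0],[[0,0,0],[0,0,0],0],[[0,0,0],[0,0,0],0]]}}

```text
time: 16.25
ee_pos: [0.5498, 0.0884, 0.158]
tcp_rot: [180.0, -0.0, 33.7]
wrist_force: [-2.5, -0.0, 7.8]
opening: 0.0337
grasp_force: 38.8
```

Run:
```python
from h import *
F=[]
for i in range(6):
    camera("side"); o=get_obs(); F.append(o["wrist_force"])
print(np.mean(F,0),o["ee_pos"])
```

```text
[-3.01302529 -0.326391    7.88527481] [0.54985807 0.08839078 0.1580563 ]
```

The press is about 9.8 N, within the 9–11 N window. I'll open the fingers here.

{"api": "servo_tool", "payload": {"moves": [[[0,0,0],[0,0,0],100],[[0,0,0],[0,0,0],100],[[0,0,0],[0,0,0],100],[[0,0,0],[0,0,0],100],[[0,0,0],[0,0,0],100],[[0,0,0],[0,0,0],100],[[0,0,0],[0,0,0],100],[[0,0,0],[0,0,0],100],[[0,0,0],[0,0,0],100],[[0,0,0],[0,0,0],100]]}}

```text
time: 17.55
ee_pos: [0.5498, 0.0884, 0.1574]
tcp_rot: [-180.0, 0.0, 33.7]
wrist_force: [-0.3, -0.4, 0.2]
opening: 0.0855
grasp_force: 0.0
```

{"api": "servo_tool", "payload": {"moves": [[[0,0,0],[0,0,-0.01],100],[[0,0,0],[0,0,-0.02],100],[[0,0,0],[0,0,-0.04],100],[[0,0,0],[0,0,-0.04],100],[[0,0,0],[0,0,-0.03],100],[[0,0,0],[0,0,0],100]]}}

```text
time: 18.15
ee_pos: [0.5506, 0.0885, 0.3029]
tcp_rot: [179.8, -0.4, 33.8]
wrist_force: [-0.7, 0.5, 0.5]
opening: 0.0852
grasp_force: 0.0
```

Run:
```python
from h import *
p,d=snap("side","s4"); cv2.imwrite("pics/s4c.png",cv2.resize(p[220:355,210:390,::-1],(800,600),interpolation=cv2.INTER_CUBIC))
o=get_obs(); print(o["ee_pos"],o["wrist_force"],o["opening"])
for c in("side","top"):
    p,d=camera(c); X=cloud(c,d,np.ones_like(d,bool)); r=np.hypot(X[:,0]-.548,X[:,1]-.088)
    f=X[(r<.043)&(X[:,2]>.12)&(X[:,2]<.145)]
    A=np.c_[f[:,:2],np.ones(len(f))]; s=np.linalg.lstsq(A,f[:,2],rcond=None)[0]
    print(c,len(f),np.median(f[:,2]),"slope",s[:2],cv2.minEnclosingCircle(X[(r<.055)&(X[:,2]>.13)&(X[:,2]<.145)][:,:2].astype(np.float32)))
    t=X[(r<.04)&(X[:,2]>.15)&(X[:,2]<.18)]
    if len(t)>5:
        _,_,ce=cv2.kmeans(t[:,:2].astype(np.float32),2,None,(3,50,1e-6),5,cv2.KMEANS_PP_CENTERS)
        print("tabs",len(t),ce,np.hypot(*(ce[1]-ce[0])),t[:,2].max())
```

```text
[0.55039554 0.08847604 0.30035682] [0.08347894 0.45827455 0.11119263] 0.08563143475522687
side 912 0.13560407587992906 slope [ 0.02893753 -0.0205338 ] ((0.5489110946655273, 0.09116557985544205), 0.045154787600040436)
tabs 125 [[0.5348052  0.10990656]
 [0.5605064  0.07164338]] 0.046093643 0.16461177992022338
top 1649 0.13655073075235283 slope [ 0.00124301 -0.00186022] ((0.5467000007629395, 0.08642808347940445), 0.04496164619922638)
tabs 80 [[0.5338007  0.10485126]
 [0.5597007  0.06674805]] 0.046072394 0.1668305115421817
```

View pics/s4c.png

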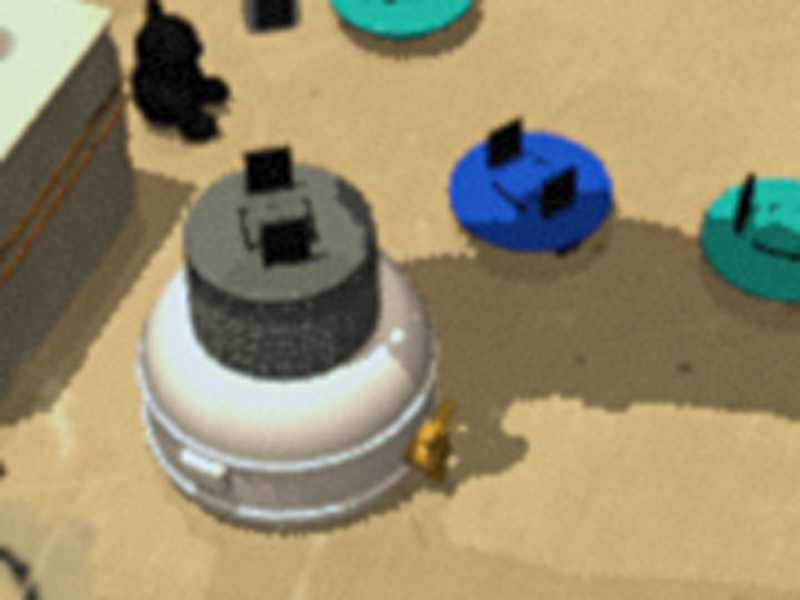

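The side crop shows the cap seated flush and level on the neck at (280,230). The tabs are 46.1 mm apart, the same spacing as when free, so both have sprung out. I'm handing in the job.

```bash
python3 -c "
from workcell import *
print(job_done())"
```

```text
the job is handed in; nothing more can be done
None
```

The grey cap is seated level on the canister neck with both tabs sprung out. I pressed it at about 9.8 N, well under the 18 N limit. The arm is clear, and the job was handed in at about 18 s, though the hand-in returned no verdict.

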